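# Refit a colorimeter's optics and hold its light cover down

## Robot

A 7-joint arm with a two-finger parallel gripper is mounted at the origin on the work surface. World frame = base frame: x ahead of the robot, y to its left, z up, the work surface at z = 0. Lengths are in m, angles in rad, forces in N, time in s.
With the tool pointing down it reaches from about 0.35 to 0.9 m from the base axis. Payload 8.1 kg.
Tool frame: the origin (TCP) lies at the very end of the fingers, on their centre line; the grasp point (between the pads) lies 19 mm behind it (bot.pinch_z is the z of the grasp point in the tool frame, in m); z points along the fingers, y is the line along which they close (so a half turn about z gives the same grasp; the last joint's range is limited). The gripper opens to 92 mm and grips with 3 to 60 N. Pads are 19 mm wide; open, the fingers measure 130 mm over their backs; the gripper's body (75 mm by 190 mm) begins 47 mm behind the grasp point.
Start: joints at [1.226, 0.434, 0.025, 1.573, -0.012, 1.134, -0.075], TCP at [0.15, -0.607, 0.227] pointing down, gripper open.
Joint ranges: [-2.62, 2.62], [-0.44, 2.09], [-1.27, 1.32], [0.08, 2.57], [-1.32, 4.46], [0.12, 2], [-2.74, 2.74]. Speed limits (rad/s): [2.22, 2.22, 3.01, 3.01, 3.14, 3.14, 3.14].

## Interface

Orientations are given as a unit quaternion [w, x, y, z].
In Python, from station import bot gives the robot as it stands. Calls block until the motion is done:
- bot.movep(position, orientation): joint-space move of the TCP to a pose.
- bot.servo_line(position, frame=None, v=0.15, f_stop=None): straight line of the TCP; frame=None keeps the orientation; v is the mean speed in m/s. With f_stop (N) it stops when the force on the tool has changed by that much, and returns True; else False.
- bot.move_joints(angles): joint-space move.
- bot.command_gripper(opening): opening from 0.0 (shut) to 1.0 (fully open); the grip force is fixed at half the most; returns when the fingers have stopped.
- bot.hold(seconds).
- bot.ik(position, orientation): joint angles nearest the present ones, or None.
- bot.snapshot(name): name is "side" or "top" or "wrist"; returns the picture (480x640x3 uint8, red, green, blue); there is no depth.
- bot.camera_params(name): a dict with "intrinsics" (3x3 intrinsics, pixels), "rvec" (rotation vector, rad) and "tvec" (3), from world to camera coordinates, as OpenCV has them. Camera axes: x right, y down, z forward; pixel columns grow to the right and rows downward; lengths in m; the calibration is good to about 2 mm. A picture is of the moment at which its call begins: read the wrist's pose just before it. camera_params takes no time and is no camera call; for the wrist camera it gives the pose at the moment of the call.
A pose or a line that the arm cannot do raises bot.PlanningError and nothing moves.
- bot.job_done(): hands the job in; it is judged then, once.
Readings, each from a call of its own:
- bot.get_time_s(): time.
- bot.get_q(): joint angles.
- bot.get_dq(): joint speeds.
- bot.get_joint_efforts(): joint torques, N m.
- bot.get_tcp_pos(): TCP position.
- bot.get_tcp_rot(): TCP orientation.
- bot.get_wrist_force(): force on the tool from outside, world axes, zero at the start.
- bot.get_moment(): the same for the moment, N m.
- bot.get_grip_width(): opening from 0.0 (shut) to 1.0 (fully open).
- bot.get_gripper_force(): force on a finger pad.
Only numpy, scipy, OpenCV 4.12 (cv2) and the standard library are available. Lean on these libraries where they do the work, as an engineer would, in place of code of your own. Each camera call takes 0.05 s, during which the arm holds its last target. There are 200 camera calls.

## Task

Put the round filter and the square flow cell into the matching nests in the open deck of the colorimeter. Then lower the light cover onto the deck, sliding it as needed until it drops over the two locating pins hidden beneath it, and press it fully home against the spring of the shutter plunger. Finish while holding it down like that, so that its screws can be done up, and leave the bottle, the screwdriver and the beaker where they stand.

Things in the scene. Friction and masses are not known exactly. Their poses are not given: they have to be found in the camera images.
- colorimeter: Cream bench instrument, fixed, 363 x 200 mm, 84 mm tall; a lower step with black knobs (76 mm tall) at its -x end. Origin on the bench straight under the middle of the deck; x along case and deck, z up. The deck is a black block on top, 184 (x) x 86 (y) mm, its top 100 mm above the bench, 16 mm above the case. Along its middle line (y = 0): pin, round nest, brass plunger, square nest, pin.
- deck (a point): Middle of the deck's top face, 100 mm above the bench; axes as the colorimeter's. The cover's origin is here when the cover is fully home. The brass shutter plunger stands here, 10 mm thick, 10 mm proud of the deck.
- pin_near (a point): Tip of the locating pin at x = -66 mm on the deck: upright steel pin 8 mm thick, 14 mm proud of the deck, bullet-nosed (its upper 5 mm taper to 3 mm).
- pin_far (a point): Tip of the like pin at x = +66 mm on the deck.
- round_nest (a point): Centre of the floor of the round nest, at x = -32 mm on the deck: a 30 mm hole, 16 mm deep from the deck's top.
- square_nest (a point): Centre of the floor of the square nest, at x = +32 mm on the deck: a 26 x 26 mm hole, 16 mm deep from the deck's top, sides along the deck's x and y.
- shutter_plunger (a joint): How far the spring plunger in the middle of the deck is pressed, in m: 0 up, 0.006 when the cover is fully home. It pushes up with 4 N at first and 10 N when home, more than the cover's weight: left alone, the cover stands about 6 mm high on it with the pins in their sockets.
- flow_cell: Flow cell for the square nest: aluminium block 24 x 24 mm, 36 mm tall with two 4 mm tube stubs on top, a round glass window in two sides, 55 g. It stands on the bench mat. Origin at the centre of its underside, z up, x and y square to its sides. The lowest 4 mm taper to 20 mm. In its nest it stands 20 mm out of the deck.
- filter: Filter barrel for the round nest: aluminium cylinder 28 mm in diameter, 36 mm tall, glass on top, 50 g. It stands on the bench mat. Origin at the centre of its underside, z up. The lowest 4 mm taper to 24 mm. In its nest it stands 20 mm out of the deck.
- cover: Light cover, cream painted metal: an upside-down tray 164 (x) x 66 (y) mm, 30 mm tall, 3 mm walls, about 220 g, standing on its rim on the mat. Origin at the centre of the rim's underside, x along its length, z up; it goes on either way round. On top a steel bar handle and two black thumbscrew heads 16 mm wide, 10 mm tall, at x, y = -66, -21 and +66, +21 mm.
- handle (a point): Centre of the cover's bar handle, 53 mm above the cover's origin. The bar runs along the cover's x: 84 mm long, 12 mm wide, 14 mm tall, its underside 16 mm above the cover's top.
- underside (a point): Inside ceiling of the cover, 27 mm above its origin. Unseen beneath, at x = -66 and +66 mm, y = 0: bosses 22 mm square, ending 1 mm above the rim, each with a blind 10.5 mm socket 18 mm deep for a pin; in the middle a post ending 4 mm above the rim, which presses the plunger. The rim is 13 mm above the deck when the bosses ride on the pins' tips, about 6 mm once dropped over them.
- mat: Grey bench mat, fixed, 270 (x) x 320 (y) mm, 3 mm thick; the flow cell, filter and cover start on it. Origin under its centre.
- reagent_bottle: Bystander: small amber bottle, 52 mm in diameter, 115 mm tall, origin at the centre of its underside.
- screwdriver: Bystander: black-handled screwdriver 160 mm long, lying along its x, origin under its middle.
- beaker: Bystander: clear plastic beaker, 64 mm across the rim, 70 mm tall, origin at the centre of its underside.
Things that resemble listed ones, but are neither listed nor needed, are in the scene too. Several things have the shape of the cover; the one meant has the colours described above.

How it is judged:
On the way, in this order (a step that is already met when the one before it is completed fails the run):
1. the filter stands at the bottom of the round nest and the flow cell at the bottom of the square nest (distance between filter and round_nest below 0.004 m and distance between flow_cell and square_nest below 0.004 m), for 0.2 s.
2. the cover has dropped over both locating pins (horizontal distance between cover and deck below 0.004 m and z of cover in the frame of deck below 0.009 m and angle between the x axis of cover and the x axis of colorimeter, either way round below 0.06 rad and angle between cover's own z axis and vertical below 0.08 rad), for 0.1 s.
At the end, for the whole second after the job is handed in: Filter in the round nest and flow cell in the square nest (within 4 mm of the nest floor's centre); cover on its pins (4 mm, 0.06 rad), rim down on the deck (2 mm, tilt under 0.04 rad), plunger pressed over 4.2 of its 6 mm, fingers still on the cover with over 2 N (all of step 1 and horizontal distance between cover and deck below 0.004 m and z of cover in the frame of deck below 0.002 m and angle between the x axis of cover and the x axis of colorimeter, either way round below 0.06 rad and angle between cover's own z axis and vertical below 0.04 rad and value of joint shutter_plunger above 0.0042 m and contact force between the fingers and cover above 2 N); the arm keeps its last pose, push and grip.
It fails at once if the reagent bottle is disturbed (moved over 30 mm) (distance of reagent_bottle from where it was at the start of the episode above 0.03 m).
It fails at once if the screwdriver is disturbed (moved over 30 mm) (distance of screwdriver from where it was at the start of the episode above 0.03 m).
It fails at once if the beaker is disturbed (moved over 30 mm) (distance of beaker from where it was at the start of the episode above 0.03 m).
It also fails if it takes over 72 s, if anything falls off the work surface, if the arm or the gripper's body presses on something with over 40 N, if the wrist force passes 120 N, or if a joint passes its speed limit or range.

## Working session

There is one attempt and no reset: what is moved stays moved. The work goes in short steps, each a Python script; the robot and the scene stay as the last script left them, time stands still between calls to the robot, and variables do not carry over. Pictures are saved under pics/ and viewed, at most 10 in all, crops included, and the job is handed in when it is done.

```bash
mkdir -p pics; cat > h.py <<'E'
from station import bot
import numpy as np, cv2
def cam(n):
    p=bot.camera_params(n); R=cv2.Rodrigues(np.array(p["rvec"],float))[0]
    return np.array(p["intrinsics"],float).reshape(3,3),R,np.array(p["tvec"],float).ravel()
def ray(n,uv,z,c=None):
    K,R,t=c or cam(n); o=-R.T@t
    d=R.T@np.linalg.inv(K)@np.array([uv[0],uv[1],1.]); return o+d*(z-o[2])/d[2]
def proj(n,P,c=None):
    K,R,t=c or cam(n); q=K@(R@np.asarray(P,float)+t); return q[:2]/q[2]
def save(n,f):
    im=bot.snapshot(n); cv2.imwrite(f"pics/{f}.png",im[:,:,::-1]); return im
def quat(yaw):  # tool down, tool x at angle yaw
    return [0.,np.cos(yaw/2),np.sin(yaw/2),0.]
E
python3 - <<'E'
from h import *
a=save("top","top0");b=save("side","side0")
for n in("top","side"):
    K,R,t=cam(n);print(n,K[0,0],-R.T@t,R[2])
print(bot.get_tcp_rot(),bot.get_time_s(),bot.get_wrist_force())
E
```

```text
top 444.5177426732671 [ 0.4431241  -0.07857998  1.11607202] [ 0.08652548 -0.00647835 -0.99622857]
side 571.7632381276637 [ 0.35278348 -1.18493692  0.7379118 ] [ 0.13024825  0.8631693  -0.48782595]
[-6.91163917e-04  9.92702977e-01  1.20583165e-01 -1.50738024e-04] 0.1 [0.31938712 0.31805749 0.13144556]
```

View pics/top0.png

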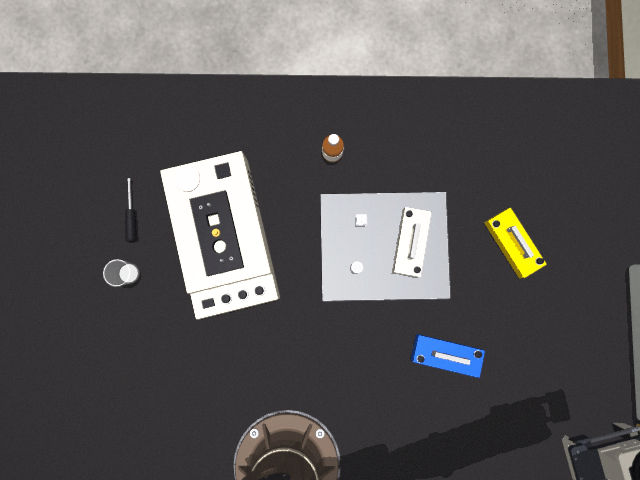

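View pics/side0.png

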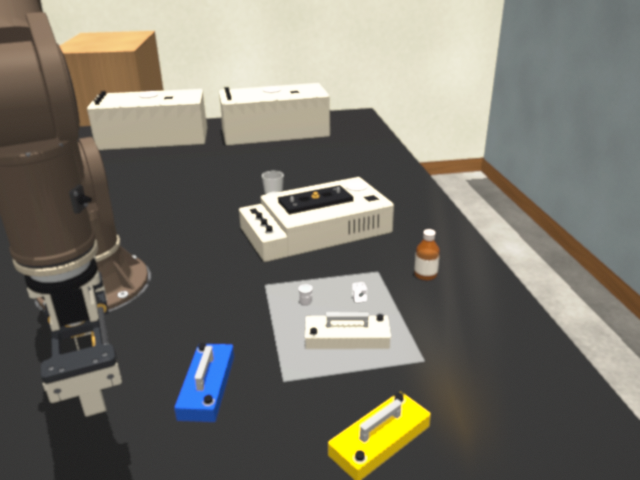

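Top view:
- Cover candidates are cream (413,242), yellow (516,242) and blue (449,356). I choose the cream one.
- On the mat, the flow cell is at (361,220) and the filter at (357,268).
- The deck is at (217,233), with bright spots at both nests. I'll check these in one close crop.

```bash
python3 - <<'E'
import cv2,numpy as np
a=cv2.imread("pics/top0.png")
c=cv2.resize(a[180:285,180:275],None,fx=5,fy=5,interpolation=cv2.INTER_CUBIC)
s=cv2.imread("pics/side0.png")
d=cv2.resize(s[175:230,260:370],None,fx=2.9,fy=2.9,interpolation=cv2.INTER_CUBIC)
e=cv2.resize(s[270:360,290:400],None,fx=2.9,fy=2.9,interpolation=cv2.INTER_CUBIC)
r=np.vstack([d,e]);o=np.zeros((max(c.shape[0],r.shape[0]),c.shape[1]+r.shape[1],3),np.uint8)
o[:c.shape[0],:c.shape[1]]=c;o[:r.shape[0],c.shape[1]:]=r
cv2.imwrite("pics/crop1.png",o);print(o.shape)
E
```

```text
(525, 794, 3)
```

View pics/crop1.png

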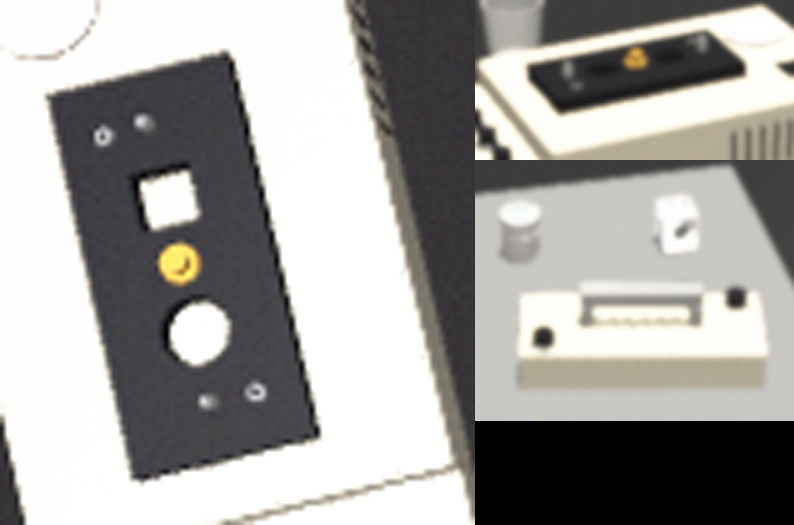

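The crop shows:
- Both nests are empty, with the bright case floor visible through them.
- The plunger is in the middle and the pins are at about (209,205) and (222,260) in the top view.
- The round filter, square flow cell and cream cover are confirmed.

Next I'll take coarse poses from the top view.

```bash
cat >> h.py <<'E'
def rect(n,cnt,z,c=None):
    """min-area rect of contour pixels cast to height z: centre, size, long-axis yaw"""
    c=c or cam(n); P=np.array([ray(n,p,z,c)[:2] for p in cnt.reshape(-1,2)],np.float32)
    b=cv2.boxPoints(cv2.minAreaRect(P*1000))/1000; e=[b[1]-b[0],b[2]-b[1]]; L=[np.linalg.norm(x) for x in e]
    i=int(np.argmax(L)); y=np.arctan2(e[i][1],e[i][0]); y=(y+np.pi/2)%np.pi-np.pi/2
    return b.mean(0),np.round(sorted(L),4),y
def blobs(m,amin):
    cs,_=cv2.findContours(m.astype(np.uint8),cv2.RETR_EXTERNAL,cv2.CHAIN_APPROX_NONE)
    return [x for x in cs if cv2.contourArea(x)>amin]
E
python3 - <<'E'
from h import *
im=cv2.imread("pics/top0.png")[:,:,::-1].astype(int); g=im.min(2)
def win(m,x0,x1,y0,y1):
    o=np.zeros_like(m);o[y0:y1,x0:x1]=m[y0:y1,x0:x1];return o
print("deck",[rect("top",b,.1) for b in blobs(win(im.max(2)<120,185,248,185,282),1500)])
for b in blobs(win(g>212,328,440,200,290),40): print(cv2.boundingRect(b),rect("top",b,.039 if cv2.contourArea(b)<500 else .033))
print(np.percentile(im[200:290,330:345],[5,50,95]))
for n,uv,z in (("bottle",(333,139),.115),("beaker",(121,273),.07)): print(n,ray("top",uv,z))
E
```

```text
deck [(array([0.5526528 , 0.16113138], dtype=float32), array([0.0869, 0.184 ], dtype=float32), np.float32(0.24671853))]
(355, 214, 13, 12) (array([ 0.5939863, -0.1767329], dtype=float32), array([0.0271, 0.0293], dtype=float32), np.float32(-1.5634451))
(328, 210, 48, 80) (array([ 0.52139664, -0.15355048], dtype=float32), array([0.1141, 0.1935], dtype=float32), np.float32(0.0054214))
(394, 207, 38, 71) (array([ 0.5414262 , -0.30413166], dtype=float32), array([0.0673, 0.1648], dtype=float32), np.float32(-0.17655587))
[210. 217. 222.]
bottle [ 0.7701698  -0.10529726  0.115     ]
beaker [0.45927449 0.38837977 0.07      ]
```

```bash
python3 - <<'E'
from h import *
print("filter",ray("top",(357,266),.039))
bot.movep([0.53,-0.19,0.30],quat(0.0))
save("wrist","w1"); c=cam("wrist"); print(bot.get_time_s(),bot.get_q(),-c[1].T@c[2],c[1][2])
np.savez("w1.npz",K=c[0],R=c[1],t=c[2])
E
```

```text
filter [ 0.48032061 -0.16687363  0.039     ]
2.2 [ 0.43586314  0.29864739 -0.24392057  1.59906695  0.07530363  1.25342503
 -1.39383742] [ 0.61110028 -0.19156087  0.45806645] [-2.99937585e-01  9.50098103e-04 -9.53958355e-01]
```

View pics/w1.png

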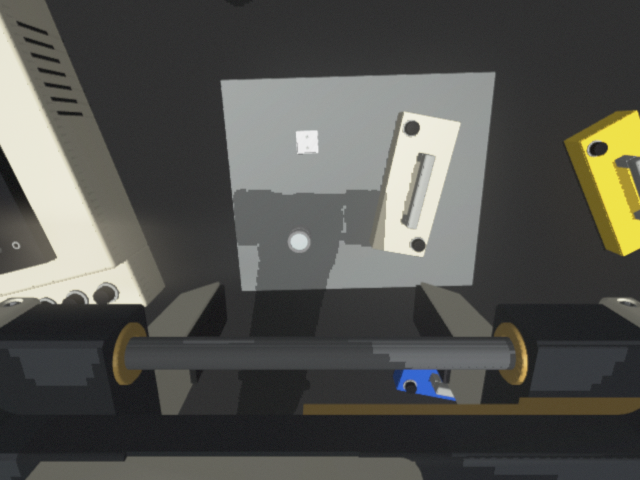

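Wrist view: filter at (299,241), flow cell at (307,142), nearly square to the image, and cream cover at (418,185). Now I'll measure these three.

```bash
python3 - <<'E'
from h import *
d=np.load("w1.npz");c=(d["K"],d["R"],d["t"])
im=cv2.imread("pics/w1.png")[:,:,::-1].astype(int)
print("mat",im[160,260],im[220,260],"cell",im[136,302],im[152,307],im[150,300],"filt",im[241,299],im[250,299])
def win(m,x0,x1,y0,y1):
    o=np.zeros_like(m);o[y0:y1,x0:x1]=m[y0:y1,x0:x1];return o
g=im.min(2)
for b in blobs(win(g>190,285,330,120,165),60): print("cell",cv2.boundingRect(b),rect(0,b,.039,c))
for th in (110,150):
  for b in blobs(win(g>th,285,314,226,257),60):
    u,r=cv2.minEnclosingCircle(b);print("filt",u,r,ray(0,u,.039,c))
m=win((im[:,:,0]-im[:,:,2]>8)&(g>60),365,465,105,262)
for b in blobs(m,1000): print("cover",cv2.boundingRect(b),rect(0,b,.033,c))
E
```

```text
mat [159 163 162] [101 104 103] cell [236 236 235] [196 196 196] [235 236 235] filt [212 218 218] [153 155 155]
cell (296, 130, 23, 24) (array([ 0.5957735 , -0.17688549], dtype=float32), array([0.0246, 0.0248], dtype=float32), np.float32(0.05570197))
filt (298.5, 240.5) 12.349188804626465 [ 0.47898872 -0.16522049  0.039     ]
filt (298.6224365234375, 241.4591827392578) 10.044206619262695 [ 0.47775763 -0.16534428  0.039     ]
cover (369, 111, 92, 146) (array([ 0.5420215 , -0.30041778], dtype=float32), array([0.072 , 0.1646], dtype=float32), np.float32(-0.17848241))
```

```bash
cat >> h.py <<'E'
def pick(x,y,z,yaw,op=.6,lift=.2,above=.08):
    bot.command_gripper(op) if abs(bot.get_grip_width()-op)>.05 else None
    bot.movep([x,y,z+above],quat(yaw)); bot.servo_line([x,y,z],v=.15)
    bot.command_gripper(0.); print("grip",bot.get_grip_width(),bot.get_gripper_force())
    bot.servo_line([x,y,lift],v=.3)
E
python3 - <<'E'
from h import *
pick(.4785,-.1653,.021,.247)
bot.movep([.53,.155,.29],quat(.247)); print(bot.get_q(),bot.get_tcp_pos())
save("wrist","w2"); c=cam("wrist"); np.savez("w2.npz",K=c[0],R=c[1],t=c[2]); print(bot.get_time_s())
E
```

```text
grip 0.29549902073533474 30.001833736896515
[-0.03874558  0.31030317 -0.44714835  1.62944125  0.14095735  1.23562752
 -1.83984216] [0.53013337 0.15308418 0.28904768]
7.1417
```

View pics/w2.png

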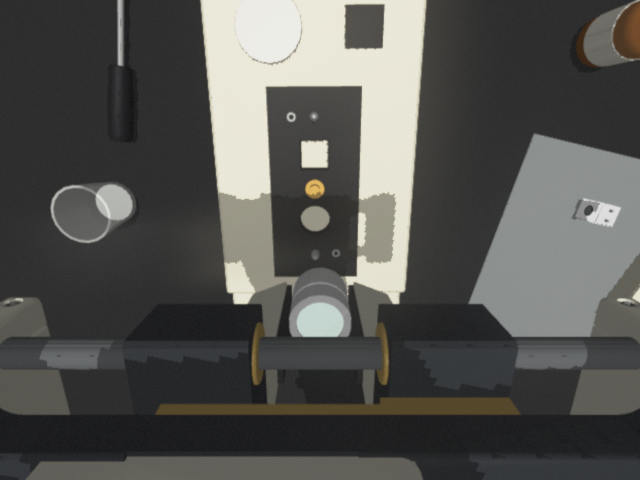

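The filter is held at (320,321). The deck corners are near (267,86), (361,87), (357,277) and (275,277), and the screw holes at (291,117) and (336,253). I'll refine the deck pose from these and insert.

```bash
python3 - <<'E'
from h import *
d=np.load("w2.npz");c=(d["K"],d["R"],d["t"])
im=cv2.imread("pics/w2.png")[:,:,::-1].astype(int); g=im.max(2)
def ring(x,y):
    w=g[y-8:y+9,x-8:x+9]; ys,xs=np.nonzero(w>110); return (xs.mean()+x-8,ys.mean()+y-8),len(xs)
for s in ((291,117),(336,253)): print(ring(*s))
A,B=[ray(0,ring(*s)[0],.1,c)[:2] for s in ((291,117),(336,253))]
v=A-B; print("holes",(A+B)/2,np.linalg.norm(v),"exp",np.hypot(.132,.042),np.arctan2(v[1],v[0])-np.arctan2(.042,.132))
C=[ray(0,p,.1,c)[:2] for p in ((267.5,86.5),(361,87),(357,277),(275,276.5))]
print("corners",np.mean(C,0),[np.linalg.norm(C[i]-C[i-1]) for i in range(4)],[np.arctan2(*(C[i]-C[j])[::-1]) for i,j in((0,3),(1,2))])
K=ray(0,(314.5,154.5),.092,c)[:2]; print("sq",K)
for b in blobs((im[:,:,0]-im[:,:,2]>60)&(np.indices(g.shape)[0]<210)&(np.abs(np.indices(g.shape)[1]-315)<20),30):
    u,_=cv2.minEnclosingCircle(b); print("plunger",u,ray(0,u,.107,c))
E
```

```text
((np.float64(290.9848484848485), np.float64(116.54545454545455)), 66)
((np.float64(nan), np.float64(nan)), 0)
holes [nan nan] nan exp 0.13852075656738236 nan
corners [0.55231338 0.16261257] [np.float64(0.18373533514920784), np.float64(0.08350106955817431), np.float64(0.18394584905947922), np.float64(0.08585028492544924)] [np.float64(0.24172728610778868), np.float64(0.2544937441481095)]
sq [0.58354329 0.17101352]
plunger (314.5, 188.5) [0.55403007 0.16364456 0.107     ]<stdin>:5: RuntimeWarning: Mean of empty slice.
  ret = ret.dtype.type(ret / rcount)
```

```bash
cat >> h.py <<'E'
D=np.array([.5525,.162]);YD=.247
def dk(x,y=0.): return D+np.array([np.cos(YD)*x-np.sin(YD)*y,np.sin(YD)*x+np.cos(YD)*y])
def settle(x,y,z):
    """close the xy droop: re-aim by the error read back; returns the command used"""
    bot.hold(.1); e=np.array([x,y,z])-bot.get_tcp_pos(); c=np.array([x,y,z])+e; bot.servo_line(c,v=.05)
    bot.hold(.1); print("err mm",e*1000,(np.array([x,y,z])-bot.get_tcp_pos())*1000); return c
def insert(X,yaw):
    bot.movep([*X,.145],quat(yaw)); bot.servo_line([*X,.125],v=.1)
    c=settle(*X,.125)
    s=bot.servo_line([c[0],c[1],.1025],v=.04,f_stop=10); print("stop",s,bot.get_tcp_pos(),bot.get_wrist_force())
    return c
E
python3 - <<'E'
from h import *
insert(dk(-.032),YD); print(bot.get_time_s())
E
```

```text
err mm [-0.71045535 -0.30225425 -1.0804522 ] [0.6529309  0.29801088 0.9106139 ]
stop True [0.52187232 0.15510224 0.11307309] [ 3.04550265  2.257389   -2.13058087]
8.9417
```

```bash
python3 - <<'E'
from h import *
for i in range(2): bot.hold(.15); print(bot.get_tcp_pos(),bot.get_wrist_force())
p=np.array(bot.get_tcp_pos())
for k in range(4):
    f=np.array(bot.get_wrist_force()); p=np.array(bot.get_tcp_pos())
    t=p.copy(); t[:2]+=np.clip(f[:2]*1e-4,-.0005,.0005); t[2]=max(.1025,p[2]-.006)
    s=bot.servo_line(t,v=.04,f_stop=12); bot.hold(.1); print(s,bot.get_tcp_pos(),bot.get_wrist_force())
    if bot.get_tcp_pos()[2]<.1035: break
print(bot.get_time_s())
E
```

```text
[0.52176216 0.15512064 0.11366741] [ 1.64100617  2.90297428 -2.50854804]
[0.52172873 0.15503181 0.11390482] [ 2.10706775  3.7191642  -3.05537781]
False [0.52190774 0.15530308 0.10775846] [ 1.8049543   2.44090379 -2.74503487]
True [0.52231588 0.15534787 0.1022911 ] [-0.50450301 -0.42701146  6.35119905]
9.975
```

```bash
sed -i 's/^D=.*;YD/D=np.array([.553,.163]);YD/' h.py; python3 - <<'E'
from h import *
bot.command_gripper(.5); p=bot.get_tcp_pos(); bot.servo_line([p[0],p[1],.19],v=.25)
pick(.5955,-.177,.021,.04,op=.5)
X=dk(.032)
bot.movep([*X,.14],quat(YD)); bot.hold(.3); p=bot.get_tcp_pos(); print("at",X,p)
bot.servo_line([*X,.113],v=.06,f_stop=10)
for k in range(5):
    bot.hold(.1); f=np.array(bot.get_wrist_force()); p=np.array(bot.get_tcp_pos()); print(p,f)
    if p[2]<.1035: break
    t=p.copy(); t[:2]+=np.clip(f[:2]*1e-4,-.0005,.0005); t[2]=max(.1025,p[2]-.006)
    bot.servo_line(t,v=.04,f_stop=12)
print(bot.get_time_s()); save("wrist","w3")
E
```

```text
grip 0.25792507903357265 30.001095235347748
at [0.58402881 0.17082388] [0.58437973 0.16994591 0.14016251]
[0.58397883 0.17086914 0.11314418] [ 0.90640121  0.22150151 -0.58323674]
[0.58405552 0.17090504 0.10715775] [ 0.40355519  0.26859584 -0.81721214]
[0.5844411  0.17110502 0.10259885] [1.42660878 0.08288349 1.10659101]
17.3667
```

```bash
python3 - <<'E'
from h import *
bot.command_gripper(.5); p=bot.get_tcp_pos(); bot.servo_line([p[0],p[1],.19],v=.25)
bot.movep([.515,-.30,.27],quat(-.178)); bot.hold(.2)
im=save("wrist","w4").astype(int); c=cam("wrist"); np.savez("w4.npz",K=c[0],R=c[1],t=c[2]); t=save("top","top1")
print(bot.get_time_s())
o=np.zeros((480,800,3),np.uint8); o[:,:]=0
o[:350,:560]=cv2.resize(im[0:300,80:560].astype(np.uint8),(560,350)); o[:,560:]=cv2.resize(t[180:285,185:245],(240,480))
cv2.imwrite("pics/c4.png",o[:,:,::-1])
E
```

```text
20.5667
```

View pics/c4.png

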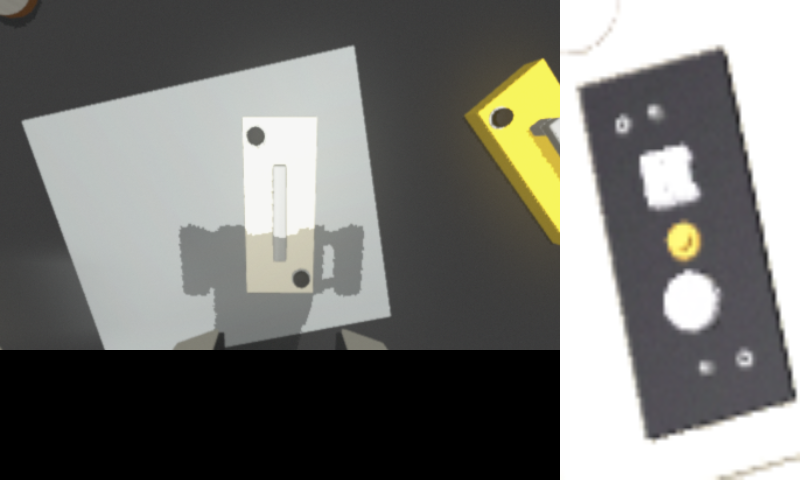

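Both parts stand in their nests. The cover's top corners in the crop are about (242,117), (317,117), (313,293) and (247,293), and the handle is centred near (280,213). I'll measure the cover once more, pick it up and lower it.

```bash
python3 - <<'E'
from h import *
d=np.load("w4.npz");c=(d["K"],d["R"],d["t"])
f=lambda p:(80+p[0]*480/560,p[1]*300/350)
C=[ray(0,f(p),.033,c)[:2] for p in((242,117),(317,117),(313,293),(247,293))]
hc=[ray(0,f(p),.063,c)[:2] for p in((280,165),(280,262))]
M=np.mean(C,0);print("cover",M,[np.linalg.norm(C[i]-C[i-1]) for i in range(4)],"handle",np.mean(hc,0),np.linalg.norm(hc[0]-hc[1]))
v=(C[0]+C[1]-C[2]-C[3]);yaw=np.arctan2(v[1],v[0]);print("yaw",yaw)
assert np.hypot(*(M-[.542,-.303]))<.006
bot.command_gripper(.4)
bot.movep([*M,.11],quat(yaw));bot.servo_line([*M,.037],v=.12,f_stop=12)
bot.hold(.1);print(bot.get_tcp_pos(),bot.get_wrist_force());bot.command_gripper(0.);bot.hold(.1)
print("grip",bot.get_grip_width(),bot.get_gripper_force(),bot.get_tcp_pos())
bot.servo_line([*M,.23],v=.25);bot.hold(.1);print(bot.get_wrist_force(),bot.get_moment())
p=[.50,-.05,.25]; bot.movep(p,quat(.1))
bot.movep([*D,.20],quat(YD));bot.servo_line([*D,.158],v=.08);bot.hold(.4)
print(bot.get_tcp_pos(),bot.get_tcp_rot(),bot.get_wrist_force(),bot.get_time_s())
save("wrist","w5");cc=cam("wrist");np.savez("w5.npz",K=cc[0],R=cc[1],t=cc[2]);save("top","top2");save("side","side2")
E
```

```text
cover [ 0.54092911 -0.30385114] [np.float64(0.1639629717361989), np.float64(0.06601544491575694), np.float64(0.16394542640901222), np.float64(0.06582677807951962)] handle [ 0.5410422  -0.30409173] 0.0842886215409436
yaw -0.1753374708947332
[ 0.5417329  -0.30422641  0.03818252] [-0.3344659   0.40580534  0.74922728]
grip 0.12613997550887254 30.000051856040955 [ 0.54103144 -0.30367489  0.03708306]
[-1.99035847e-01 -3.37268565e-03 -3.37996892e+00] [ 0.0424131   0.04086254 -0.00507188]
[0.5531086  0.1630426  0.15823762] [-1.22673539e-05  9.92382896e-01  1.23191503e-01  2.02685614e-04] [ 0.72112751 -0.7048767  -2.56589237] 27.175
```

```bash
python3 - <<'E'
from h import *
s=bot.servo_line([*D,.141],v=.03,f_stop=6);bot.hold(.15)
print(s,bot.get_tcp_pos(),bot.get_wrist_force(),bot.get_moment(),bot.get_time_s())
E
```

```text
False [0.55313145 0.16306074 0.14117757] [-0.70215929 -0.301106   -2.47879177] [ 0.02184195 -0.00921031  0.00699544] 28.1917
```

No resistance down to a rim height of about 7 mm, so the cover is over the pins. Now I'll press it home.

```bash
python3 - <<'E'
from h import *
for z in (.138,.136,.134,.1325,.131):
    s=bot.servo_line([*D,z],v=.02,f_stop=25);bot.hold(.2)
    print(z,s,bot.get_tcp_pos(),bot.get_wrist_force(),bot.get_moment(),bot.get_time_s())
    if bot.get_wrist_force()[2]>18: break
save("side","side3");save("wrist","w6");c=cam("wrist");np.savez("w6.npz",K=c[0],R=c[1],t=c[2])
s=cv2.imread("pics/side3.png"); cv2.imwrite("pics/c5.png",cv2.resize(s[150:270,225:405],None,fx=4,fy=4,interpolation=cv2.INTER_CUBIC))
E
```

```text
0.138 False [0.55335492 0.16313162 0.13836629] [0.26254828 0.53458831 3.42140457] [ 0.03643467 -0.12251086 -0.0056129 ] 28.6917
0.136 False [0.5533147  0.16316968 0.13622258] [-0.02665812  0.15797787  4.92964803] [ 0.04391252 -0.08181457  0.03271276] 29.1417
0.134 False [0.55341284 0.16321688 0.13446318] [-0.34789251 -0.94507616  6.78560078] [-0.07961408  0.04974738  0.01735238] 29.5917
0.1325 False [0.55342352 0.16332339 0.13392187] [-3.27387637 -2.12687255 17.14883039] [-3.39173255e-01  7.40911572e-01  2.38385256e-04] 30.0417
0.131 False [0.55362211 0.16335268 0.13363104] [-8.17622176 -3.93032026 28.81637258] [-0.77538618  1.50110452 -0.00493467] 30.4917
```

View pics/c5.png

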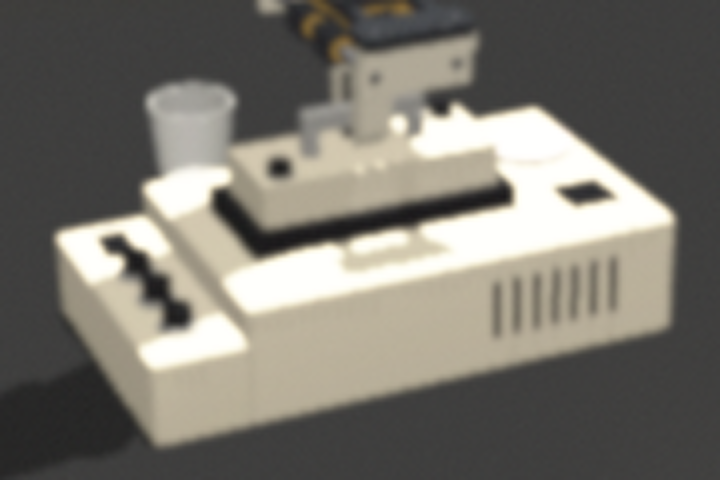

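The cover sits flat on the deck. The spring rise was followed by a hard stop at TCP z 0.1336, exactly the home height. I'll ease the push slightly and hand in.

```bash
python3 - <<'E'
from h import *
bot.servo_line([*D,.132],v=.02);bot.hold(.3)
print(bot.get_tcp_pos(),bot.get_wrist_force(),bot.get_gripper_force(),bot.get_time_s())
print(bot.job_done())
E
```

```text
[0.55361827 0.16331607 0.13369156] [-3.88159422 -1.4149944  17.77652653] 30.002281665802002 31.1417
the job is handed in; nothing more can be done
None
```

I handed in the job at 31 s, with the filter and flow cell in their nests and the cover over both pins, held down at home height with about 18 N; the judge's result was not shown.

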